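# Advance a soap tablet and hold the sprung lid at 60 degrees

### The arm

A 7-joint arm with a two-finger parallel gripper is mounted at the origin on the work surface. World frame = base frame: x ahead of the robot, y to its left, z up, the work surface at z = 0. Lengths are in m, angles in rad, forces in N, time in s.
With the tool pointing down it reaches from about 0.375 to 0.925 m from the base axis. Payload 3.1 kg.
Tool frame: the origin (TCP) lies on the centre line of the jaws, within the pads' length; the fingertips stand 8 mm ahead of it and the grasp point (between the pads) lies 11 mm behind it; z points along the fingers, y is the line along which they close (so a half turn about z gives the same grasp; the last joint's range is limited). The gripper opens to 85 mm and grips with 20 to 120 N. Pads are 22 mm wide; open, the fingers measure 114 mm over their backs; the gripper's body (76 mm by 85 mm) begins 54 mm behind the grasp point. The pads swing forward as they close: fully open they stand 13 mm farther back than shut.
Start: joints at [-1.309, 0.383, 0.044, 1.598, -0.018, 1.161, -0.05], TCP at [0.229, 0.608, 0.239] pointing down, gripper open.
Joint ranges: [-2.61, 2.61], [-0.41, 2.15], [-1.48, 1.57], [0, 2.5], [-1.57, 4.71], [0.05, 1.97], [-2.85, 2.85]. Speed limits (rad/s): [2.79, 2.79, 3.14, 3.14, 3.14, 3.14, 3.14].

### API

Orientations are given as [roll, pitch, yaw] about the fixed x, y, z axes, in that order (R = Rz(yaw) Ry(pitch) Rx(roll)).
In Python, from plant import monitor, imaging, env gives the robot as it stands. The module is installed in compiled form; this text tells all that it offers.
- The arm moves only by the tool apply_moves, never from a script. Its argument "motion" is a list of rows, each a list of 5 numbers: the opening, from 0 (shut) to 1 (fully open), then the shift along the tool's x, y, z in m, then the turn about the tool's z in degrees. A call has 1 to 12 rows; each row is the pose to reach, as a shift and turn from the pose commanded when the call began, along the tool's axes at that moment; what a row does not reach only later rows make up. A row lasts 1/12 s, in which the tool goes at most 41.7 mm and 7.16 degrees, less where a joint would pass 70% of its speed; a pose out of reach is approached as far as the arm can. A call with a gripper value outside its range is refused whole. The fingers move at their own pace and stop on an object; "force" is the grip in N (left out, the last holds). Time passes only in rows, so rows that repeat a pose let the fingers close. It gives the time, the measured TCP pose, the force, the opening and the grip force at its end, in the units of the state.
- monitor.state(): the state, without advancing time (a new reading comes with each control period).
- imaging.capture(name): name is "scene" or "top"; returns the picture (384x512x3 uint8, red, green, blue); there is no depth.
- imaging.camera_info(name): a dict with "K" (3x3 intrinsics, pixels), "camera_from_world" (4x4, takes a point from world to camera coordinates). Camera axes: x right, y down, z forward; pixel columns grow to the right and rows downward; lengths in m; the calibration is good to about 2 mm. A picture is of the moment at which its call begins. camera_info takes no time and is no camera call.
- env.hand_in(): hands the job in; it is judged then, once.
The state is a dict: "t": time; "qpos": joint angles; "joint_vel": joint speeds; "joint_efforts": joint torques, N m; "eef_pos": TCP position; "ee_rot": TCP orientation; "force": force on the tool from outside, world axes, zero at the start; "torque": the same for the moment, N m; "finger_gap": finger opening in m; "gripper_force": force on a finger pad.
Only numpy, scipy, OpenCV 4.12 (cv2) and the standard library are available. Lean on these libraries where they do the work, as an engineer would, in place of code of your own. Each camera call takes 0.05 s, during which the arm holds its last target. There are 200 camera calls.

### The job

Serve the soap tablet: with the dispenser's lid still shut, swing the orange sprung lever all the way to its stop so the tablet is pushed into the tray, and let the lever spring back. Then lift the sprung lid to 60 degrees open (in line with the red index arm on the dispenser's side) and finish while still holding it there, steady, for it snaps shut if let go. Leave the tablet in the tray and the mug, soap box, clipper and brush where they are.

Things in the scene. Friction and masses are not known exactly. Their poses are not given: they have to be found in the camera images.
- dispenser: White soap-tablet dispenser, fixed on the slatted rack, 120 (x) x 260 (y) x 60 mm high. Origin: centre of its underside. At yaw 0 its x axis points away from the robot, y left, z up. The -y half is the tablet channel under a fixed clear cover, with the orange lever on top; the +y half is a tray under the hinged lid.
- tray (a point): Middle of the tray's floor, 6 mm above the dispenser's underside. The tray spans 0 to 125 mm in the dispenser's y and 110 mm in x; the lid covers it.
- index_tip (a point): Tip of the fixed red index arm, 65 mm long, on the dispenser's +y side. It slants up and towards the robot from the hinge line at 60 degrees to level: the lid's panel is parallel to it when 60 degrees open.
- lid (a joint): Opening angle of the lid in rad: 0 shut, 1.047 = 60 degrees, at most 1.75. Spring and weight (0.07 to 0.14 kg) pull it shut, 1 to 2 N at the grip. A clear panel 118 x 120 x 6 mm with a blue rim, hinged along its far (+x) edge; its near edge, on the robot's side, rises and swings back towards the dispenser's +x.
- lid_grip (a point): Centre of the lid's yellow grip, a barrel 20 mm across and 22 mm long along the hinge direction (dispenser's y), on a thin post. Pinched by its flat ends from above it can turn between the fingers, so the gripper may stay pointing down. Lid shut: 32 mm above the hinge line, 26 mm above the lid's face, 95 mm from the hinge towards dispenser -x. Moves with the lid.
- lid_hinge (a point): Middle of the lid's hinge line, which runs along the dispenser's y axis at its far (+x) top edge. It does not move.
- lever (a joint): Angle of the orange advance lever in rad: 0 at rest, 0.9 at its stop. Turns about a vertical axis, clockwise from above: the knob goes towards the dispenser's +y. Sprung: 0.6 N at the knob at rest, 2 N at the stop; back at 0 about 1 s after being let go. It drives a pusher that slides the tablet into the tray and leaves it there.
- lever_knob (a point): Gripping height on the lever's upright knob, a round orange post 14 mm in diameter, 14 mm below its top and 21 mm above the lever's arm. 70 mm from the pivot; moves with the lever. Seen from the pivot it lies towards the dispenser's -x, turned 0.45 rad towards -y at rest, 0.45 rad towards +y at the stop.
- lever_pivot (a point): On the lever's vertical turning axis, at the height of lever_knob. It does not move.
- tablet: Green round soap tablet, 40 mm in diameter, 18 mm thick, lying in the dispenser's channel. Origin: centre of its underside. It is in the tray when its centre is more than 18 mm to the +y side of the dispenser's middle.
- mug: White ceramic mug, 78 mm across, 90 mm high, loose on the rack; leave alone. Origin: centre of its underside.
- soap_box: Grey plastic soap travel box with white sliding lid, 66 x 108 x 37 mm, loose on the rack; leave alone. Origin: centre of its underside.
- clipper: Blue long-reach toenail clipper, 14 x 165 x 20 mm, lying on the rack; leave alone. Origin: underside, near its middle.
- brush: Clear acrylic hair brush, 58 x 175 x 29 mm, lying bristles up on the rack; leave alone. Origin: underside, near its middle.

How it is judged:
On the way, in this order (a step that is already met when the one before it is completed fails the run):
1. with the lid shut, the lever is swung to its stop (value of joint lever above 0.84 rad and value of joint lid below 0.1 rad), for 0.1 s.
2. the lever is let go and has sprung back, the tablet is in the tray (value of joint lever below 0.08 rad and contact force between the fingers and lever below 0.1 N and y of tablet in the frame of dispenser between 0.018 and 0.125 m and z of tablet in the frame of dispenser below 0.03 m), for 0.2 s.
At the end, for the whole second after the job is handed in: The fingers hold the lid, steady, at 60 degrees open (within 7 degrees either way), nothing else props it, the lever is back at rest and the tablet lies in the tray (value of joint lid between 0.927 and 1.167 rad and velocity of joint lid between -0.1 and 0.1 rad/s and contact force between the fingers and lid above 0.4 N and value of joint lever below 0.08 rad and y of tablet in the frame of dispenser between 0.018 and 0.125 m and z of tablet in the frame of dispenser below 0.03 m and contact force between lid and mug below 0.05 N and contact force between lid and soap_box below 0.05 N and contact force between lid and clipper below 0.05 N and contact force between lid and brush below 0.05 N); the arm keeps its last pose, push and grip.
It fails at once if the white mug is disturbed (moved over 30 mm) (distance of mug from where it was at the start of the episode above 0.03 m).
It fails at once if the soap travel box is disturbed (moved over 30 mm) (distance of soap_box from where it was at the start of the episode above 0.03 m).
It fails at once if the toenail clipper is disturbed (moved over 30 mm) (distance of clipper from where it was at the start of the episode above 0.03 m).
It fails at once if the hair brush is disturbed (moved over 30 mm) (distance of brush from where it was at the start of the episode above 0.03 m).
It fails at once if the mug is tipped (angle between mug's own z axis and vertical above 0.35 rad).
It also fails if it takes over 48 s, if anything falls off the work surface, if the arm or the gripper's body presses on something with over 40 N, if the wrist force passes 120 N, or if a joint passes its speed limit or range.

## Working session

There is one attempt and no reset: what is moved stays moved. The work goes in short steps, Python scripts to look and compute and a tool call to move; the robot and the scene stay as the last step left them, time stands still between calls to the robot, and variables do not carry over. Pictures are saved under pics/ and viewed, at most 10 in all, crops included, and the job is handed in when it is done.

Besides the shell and the picture viewer there is one more tool, called as name(argument=value, ...), one argument or row to a line, values as JSON. apply_moves: Moves the arm, as the interface text tells. Its arguments: {"type":"object","properties":{"motion":{"type":"array","items":{"type":"array","items":{"type":"number"}}},"force":{"type":"number"}},"required":["motion"]}

```bash
mkdir -p pics; python3 - <<'E'
from plant import monitor, imaging
import cv2,numpy as np
a=imaging.capture("scene");b=imaging.capture("top")
for n,i in(("scene",a),("top",b)):
    cv2.imwrite(f"pics/{n}0.png",i[:,:,::-1])
    c=imaging.camera_info(n);print(np.round(c["K"],1).tolist(),np.round(c["camera_from_world"],3).tolist())
s=monitor.state();print(s["t"],s["eef_pos"],s["ee_rot"],s["finger_gap"],s["force"])
E
```

```text
[[445.7, 0.0, 248.9], [0.0, 445.7, 191.8], [0.0, 0.0, 1.0]] [[-0.327, 0.945, -0.004, 0.214], [0.71, 0.243, -0.661, -0.336], [-0.624, -0.219, -0.75, 1.527], [0.0, 0.0, 0.0, 1.0]]
[[492.2, 0.0, 258.3], [0.0, 492.2, 183.6], [0.0, 0.0, 1.0]] [[-0.018, -1.0, -0.009, 0.025], [-0.996, 0.019, -0.092, 0.6], [0.092, 0.008, -0.996, 1.597], [0.0, 0.0, 0.0, 1.0]]
0.1 [0.22855163 0.60760325 0.23801271] [-3.13919356e+00  1.18599782e-04  2.78186375e+00] 0.08528357124328358 [0.54995946 0.29425813 0.51479229]
```

View pics/scene0.png

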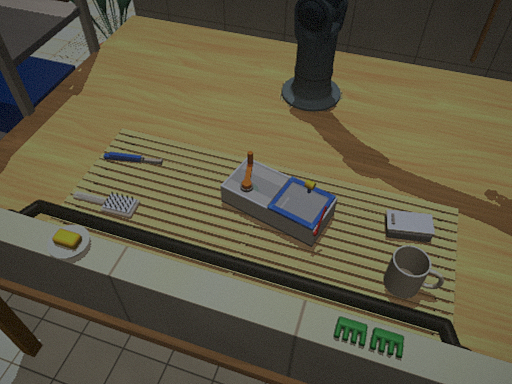

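View pics/top0.png

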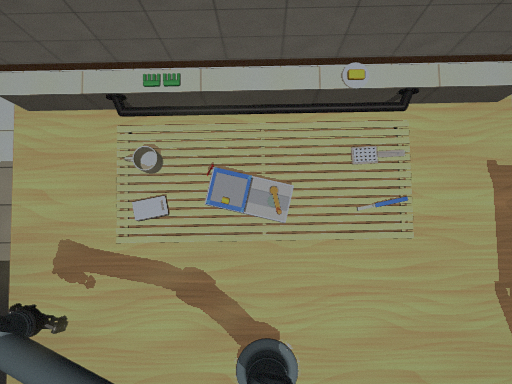

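The scene view shows the dispenser at about (220–335, 150–240), with the knob top near (250,155) and the yellow grip near (310,186). In the top view it is at (205–293, 165–222), turned slightly, with the grip near (225,200) and the lever at (275,200).

```bash
cat > h.py <<'E'
import numpy as np,cv2
from plant import imaging,monitor
C={n:imaging.camera_info(n) for n in("scene","top")}
def P(n):
    c=C[n];return np.array(c["K"])@np.array(c["camera_from_world"])[:3]
def tri(s,t):
    X=cv2.triangulatePoints(P("scene"),P("top"),np.array(s,float).reshape(2,1),np.array(t,float).reshape(2,1)).ravel();return X[:3]/X[3]
def proj(n,X):
    v=P(n)@np.append(X,1);return v[:2]/v[2]
def plane(n,px,z):
    M=P(n);A=np.c_[M[:,0],M[:,1],M[:,2]*z+M[:,3]];w=np.linalg.solve(A,[*px,1]);return np.array([w[0]/w[2],w[1]/w[2],z])
E
python3 - <<'E'
from h import *
a=cv2.imread("pics/scene0.png");b=cv2.imread("pics/top0.png")
R={"scene":(a,215,345,140,245),"top":(b,198,303,155,230)}
out=[]
for n,(i,x0,x1,y0,y1) in R.items():
    h=cv2.cvtColor(i,cv2.COLOR_BGR2HSV)
    for nm,lo,hi in(("orange",(7,180,60),(17,255,255)),("yellow",(22,190,80),(32,255,255)),("blue",(100,130,60),(125,255,255)),("red",(0,170,60),(5,255,255)),("green",(40,60,40),(85,255,255))):
        m=cv2.inRange(h,lo,hi);k=np.zeros_like(m);k[y0:y1,x0:x1]=m[y0:y1,x0:x1]
        ys,xs=np.nonzero(k)
        if len(xs):print(n,nm,len(xs),xs.mean().round(1),ys.mean().round(1),xs.min(),xs.max(),ys.min(),ys.max(), cv2.boxPoints(cv2.minAreaRect(np.c_[xs,ys].astype(np.float32))).round(0).tolist())
    out.append(cv2.resize(i[y0:y1,x0:x1],(520,int(520*(y1-y0)/(x1-x0))),interpolation=cv2.INTER_CUBIC))
c=cv2.vconcat(out);print(c.shape);c=cv2.resize(c,None,fx=.75,fy=.75) if c.shape[0]>600 else c
cv2.imwrite("pics/crop.png",c)
E
```

```text
scene orange 147 248.0 172.7 242 252 151 188 [[242.0, 188.0], [244.0, 151.0], [252.0, 151.0], [250.0, 188.0]]
scene yellow 6 308.5 184.8 305 313 182 188 [[305.0, 184.0], [306.0, 182.0], [313.0, 186.0], [312.0, 188.0]]
scene blue 613 299.4 204.3 268 334 177 229 [[267.0, 207.0], [285.0, 171.0], [335.0, 196.0], [317.0, 232.0]]
scene red 43 319.2 222.8 314 325 207 234 [[313.0, 234.0], [325.0, 207.0], [327.0, 208.0], [315.0, 235.0]]
top yellow 4 224.5 202.5 222 227 202 203 [[222.0, 202.0], [222.0, 202.0], [227.0, 203.0], [227.0, 203.0]]
top blue 446 228.4 189.3 206 250 168 211 [[206.0, 203.0], [214.0, 167.0], [251.0, 175.0], [243.0, 212.0]]
top red 10 210.0 169.0 207 213 165 173 [[207.0, 173.0], [212.0, 164.0], [213.0, 165.0], [208.0, 173.0]]
(791, 520, 3)
```

View pics/crop.png

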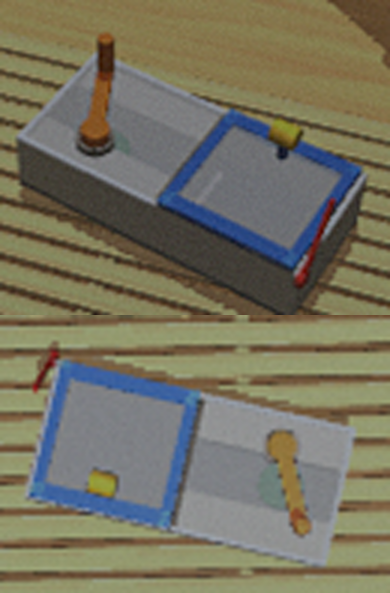

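The crops give clear rim corners, the grip barrel, the knob and the pivot. The dispenser's +y is image-left in the top view, and the tablet sits under the clear cover beside the pivot.

```bash
python3 - <<'E'
from h import *
S=lambda x,y:(x/3+215-.33,y/3+140-.33)
T=lambda x,y:(x/3.714+198-.36,(y-315)/3.714+155-.36)
pts={"grip":(S(285,135),T(101,483)),"knobtop":(S(106,38),T(303,524)),"n-y":(S(230,115),T(170,526)),"n+y":(S(358,173),T(30,497)),"f+y":(S(295,260),T(62,361)),"f-y":(S(162,203),T(200,395)),"pivot":(S(95,140),T(282,444))}
W={k:tri(*v) for k,v in pts.items()}
for k,w in W.items():print(k,w.round(4),(proj("scene",w)-pts[k][0]).round(1))
y=(W["n+y"]-W["n-y"]+W["f+y"]-W["f-y"])[:2];x=(W["f+y"]-W["n+y"]+W["f-y"]-W["n-y"])[:2]
print(np.linalg.norm(x)/2,np.linalg.norm(y)/2,"yaw",np.arctan2(x[1],x[0]),np.arctan2(-y[0],y[1]))
zr=np.mean([W[k][2] for k in("n-y","n+y","f+y","f-y")]);print("zrim",zr)
for n,i in(("scene",0),("top",1)):
  Q=[plane(n,pts[k][i],zr)for k in("n-y","n+y","f+y","f-y")];print(n,np.mean(Q,0))
E
```

```text
grip [0.5422 0.1152 0.1418] [0.4 0. ]
knobtop [ 0.5044 -0.0487  0.1629] [-0.1 -0. ]
n-y [0.5067 0.0612 0.1105] [-0.1 -0. ]
n+y [0.5335 0.1771 0.1094] [0.7 0. ]
f+y [0.6462 0.1492 0.1235] [-0.1 -0. ]
f-y [0.6164 0.035  0.1112] [-0.6 -0. ]
pivot [ 0.5736 -0.0343  0.1153] [-0. -0.]
0.11447577096096538 0.11849307167934117 yaw -0.23840239872409424 -0.24160259950323984
zrim 0.11365425358321884
scene [0.57595904 0.10582797 0.11365425]
top [0.57590443 0.10566285 0.11365425]
```

apply_moves(
  motion=[
    [0.5,-0.02,-0.021,0,-2],
    [0.5,-0.046,-0.048,0,-4],
    [0.5,-0.072,-0.076,0,-7],
    [0.5,-0.099,-0.104,0,-7],
    [0.5,-0.125,-0.132,0,-7],
    [0.5,-0.152,-0.16,0,-7],
    [0.5,-0.178,-0.188,0,-7],
    [0.5,-0.204,-0.216,0,-7],
    [0.5,-0.231,-0.244,0,-7],
    [0.5,-0.257,-0.272,0,-7],
    [0.5,-0.275,-0.291,0,-7],
    [0.5,-0.284,-0.3,0,-7],
  ],
)

```text
t: 1.1
eef_pos: [0.3902, 0.2226, 0.2388]
ee_rot: [-3.14, -0.0, 2.897]
force: [-1.0, 0.4, 0.3]
finger_gap: 0.043
gripper_force: 0.0
```

```bash
cat >> h.py <<'E'
from scipy.spatial.transform import Rotation as Ro
def go(target):
    s=monitor.state();R=Ro.from_euler("xyz",s["ee_rot"]);y=R.as_matrix()[:,1]
    print("t",s["t"],"pos",np.round(s["eef_pos"],4),"rpy",np.round(s["ee_rot"],3),"gap",round(s["finger_gap"],4),"F",np.round(s["force"],2),"gf",np.round(s["gripper_force"],2))
    print("y dir deg",np.degrees(np.arctan2(y[1],y[0])).round(1),"want 76.2; shift",R.inv().apply(np.array(target)-s["eef_pos"]).round(4))
E
python3 -c "
from h import *
go([.5044,-.0487,.2])"
```

```text
t 1.1 pos [0.3902 0.2226 0.2388] rpy [-3.14  -0.     2.897] gap 0.043 F [-1.01  0.44  0.28] gf 0.0
y dir deg 76.0 want 76.2; shift [-0.1764 -0.2356  0.0392]
```

apply_moves(
  motion=[
    [0.5,-0.022,-0.029,0,0],
    [0.5,-0.044,-0.058,0,0],
    [0.5,-0.066,-0.088,0,0],
    [0.5,-0.088,-0.117,0.005,0],
    [0.5,-0.11,-0.147,0.012,0],
    [0.5,-0.132,-0.176,0.02,0],
    [0.5,-0.15,-0.2,0.028,0],
    [0.5,-0.163,-0.218,0.034,0],
    [0.5,-0.172,-0.23,0.038,0],
    [0.5,-0.176,-0.2355,0.039,0],
    [0.5,-0.176,-0.2355,0.039,0],
    [0.5,-0.176,-0.2355,0.039,0],
  ],
)

```text
t: 2.1
eef_pos: [0.5043, -0.042, 0.2001]
ee_rot: [3.141, -0.001, 2.904]
force: [-0.7, 0.6, 0.1]
finger_gap: 0.0427
gripper_force: 0.0
```

```bash
python3 - <<'E'
from h import *
a=imaging.capture("scene");b=imaging.capture("top")
go([.5044,-.0487,.145])
c=cv2.vconcat([cv2.resize(a[100:240,205:345],(420,300)) if 0 else cv2.resize(a[110:220,200:346],(438,330),interpolation=2),cv2.resize(b[150:234,185:331],(438,252),interpolation=2)])
cv2.imwrite("pics/p2.png",c[:,:,::-1])
E
```

```text
t 2.2 pos [ 0.5045 -0.0409  0.2003] rpy [ 3.141 -0.     2.907] gap 0.0425 F [-0.91  0.54 -0.71] gf 0.0
y dir deg 76.5 want 76.2; shift [-0.0018 -0.0076  0.0553]
```

View pics/p2.png

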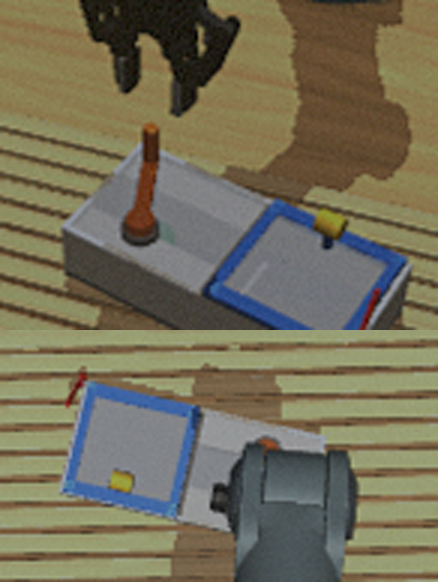

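The open fingers (at about (125,75) and (185,100)) sit above and just to the +y side of the knob (150,140). I'll correct by 7 mm and descend.

apply_moves(
  motion=[
    [0.5,-0.001,-0.004,0,0],
    [0.5,-0.002,-0.008,0.01,0],
    [0.5,-0.002,-0.008,0.02,0],
    [0.5,-0.002,-0.008,0.03,0],
    [0.5,-0.002,-0.008,0.04,0],
    [0.5,-0.002,-0.008,0.05,0],
    [0.5,-0.002,-0.008,0.055,0],
    [0.5,-0.002,-0.008,0.055,0],
  ],
)

```text
t: 2.87
eef_pos: [0.5032, -0.0508, 0.1432]
ee_rot: [-3.14, -0.004, 2.904]
force: [-0.4, -0.7, -0.1]
finger_gap: 0.0424
gripper_force: 0.0
```

```bash
python3 - <<'E'
from h import *
a=imaging.capture("scene")
go([.5044,-.0487,.145]);go([.5197+.0034,.0103+.0138,.145])
c=cv2.resize(a[110:220,200:346],(657,495),interpolation=2)
cv2.imwrite("pics/p3.png",c[:,:,::-1])
E
```

```text
t 2.9167 pos [ 0.504  -0.051   0.1442] rpy [-3.141e+00 -2.000e-03  2.904e+00] gap 0.0428 F [ 0.38 -0.8   0.53] gf 0.0
y dir deg 76.4 want 76.2; shift [ 0.0001  0.0023 -0.0008]
t 2.9167 pos [ 0.504  -0.051   0.1442] rpy [-3.141e+00 -2.000e-03  2.904e+00] gap 0.0428 F [ 0.38 -0.8   0.53] gf 0.0
y dir deg 76.4 want 76.2; shift [-0.0009  0.0775 -0.0009]
```

View pics/p3.png

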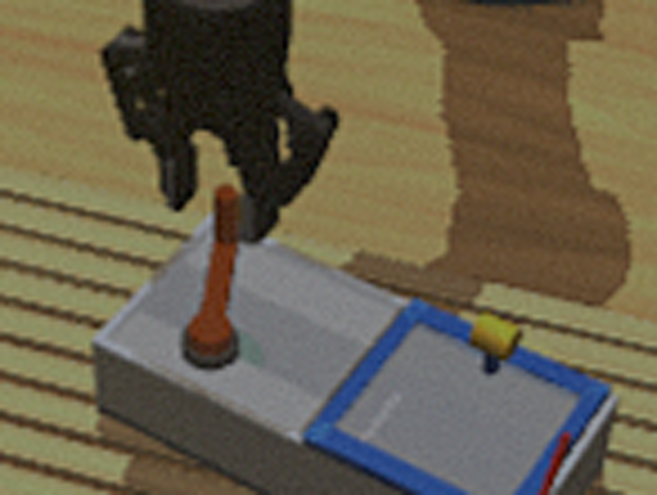

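The knob (225,190–245) stands between the fingertips (178,205) and (255,240). I'll push along the arc in tool +y.

apply_moves(
  motion=[
    [0.5,0,0.01,0,0],
    [0.5,0.002,0.02,0,0],
    [0.5,0.004,0.028,0,0],
    [0.5,0.006,0.036,0,0],
    [0.5,0.007,0.044,0,0],
    [0.5,0.007,0.052,0,0],
    [0.5,0.006,0.06,0,0],
    [0.5,0.004,0.067,0,0],
    [0.5,0.002,0.073,0,0],
    [0.5,0,0.079,0,0],
    [0.5,0,0.082,0,0],
    [0.5,0,0.082,0,0],
  ],
)

```text
t: 3.92
eef_pos: [0.5242, 0.0275, 0.1451]
ee_rot: [-3.139, 0.0, 2.904]
force: [-3.0, -4.1, 0.1]
finger_gap: 0.0429
gripper_force: 2.0
```

```bash
python3 - <<'E'
from h import *
a=imaging.capture("scene");b=imaging.capture("top")
go([.5197+.0034,.0103+.0138,.145])
c=cv2.vconcat([cv2.resize(a[110:220,200:346],(438,330),interpolation=2),cv2.resize(b[150:234,185:331],(438,252),interpolation=2)])
cv2.imwrite("pics/p4.png",c[:,:,::-1])
E
```

```text
t 4.0167 pos [0.5243 0.0275 0.1451] rpy [-3.14   0.     2.903] gap 0.0429 F [-1.86 -4.32 -1.08] gf 2.2
y dir deg 76.3 want 76.2; shift [ 0.0003 -0.0036  0.0001]
```

View pics/p4.png

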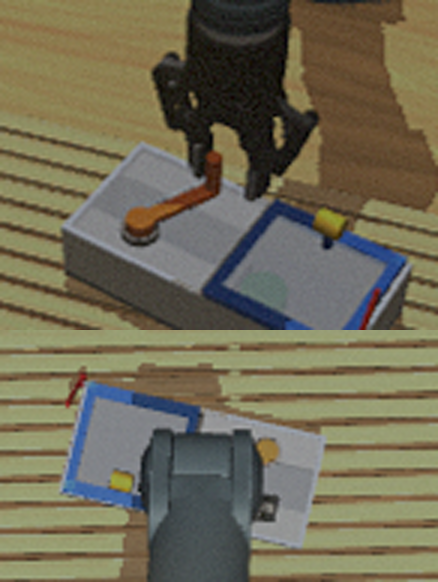

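The tablet now shows under the lid at (265,290) and the lever has swung to the far side. I'll press a little further to be sure of the stop, then bring it back.

apply_moves(
  motion=[
    [0.5,0,0.004,0,0],
    [0.5,0,0.006,0,0],
    [0.5,0,0.006,0,0],
    [0.5,0,0.006,0,0],
  ],
)

```text
t: 4.35
eef_pos: [0.5247, 0.0283, 0.1449]
ee_rot: [-3.134, 0.0, 2.9]
force: [-2.8, -10.7, 0.5]
finger_gap: 0.0426
gripper_force: 5.8
```

apply_moves(
  motion=[
    [0.5,0.001,-0.008,0,0],
    [0.5,0.002,-0.014,0,0],
    [0.5,0.004,-0.02,0,0],
    [0.5,0.005,-0.026,0,0],
    [0.5,0.006,-0.032,0,0],
    [0.5,0.007,-0.038,0,0],
    [0.5,0.007,-0.044,0,0],
    [0.5,0.006,-0.05,0,0],
    [0.5,0.005,-0.056,0,0],
    [0.5,0.003,-0.062,0,0],
    [0.5,0.002,-0.068,0,0],
    [0.5,0.001,-0.074,0,0],
  ],
)

```text
t: 5.35
eef_pos: [0.5071, -0.0376, 0.1452]
ee_rot: [3.141, -0.0, 2.904]
force: [-0.7, -0.5, 0.1]
finger_gap: 0.0425
gripper_force: 0.0
```

apply_moves(
  motion=[
    [0.5,0,-0.004,0,0],
    [0.5,0,-0.008,0,0],
    [0.5,0,-0.012,0,0],
    [0.5,0,-0.013,0,0],
    [0.5,0,-0.013,0,0],
    [0.5,0,-0.013,0,0],
    [0.5,0,-0.013,0,0],
    [0.5,0,-0.013,0,0],
    [0.5,0,-0.013,0,0],
    [0.5,0,-0.013,0,0],
    [0.5,0,-0.013,0,0],
    [0.5,0,-0.013,0,0],
  ],
)

```text
t: 6.35
eef_pos: [0.504, -0.0497, 0.1453]
ee_rot: [-3.142, -0.0, 2.904]
force: [-0.1, 0.1, -0.1]
finger_gap: 0.0423
gripper_force: 0.0
```

```bash
python3 - <<'E'
from h import *
go([.5044,-.0487,.145])
a=imaging.capture("scene")
c=cv2.resize(a[110:240,200:346],(657,585),interpolation=2)
cv2.imwrite("pics/p5.png",c[:,:,::-1])
E
```

```text
t 6.35 pos [ 0.504  -0.0497  0.1453] rpy [-3.142 -0.     2.904] gap 0.0423 F [-0.11  0.12 -0.09] gf 0.0
y dir deg 76.4 want 76.2; shift [-0.0002  0.001   0.0003]
```

View pics/p5.png

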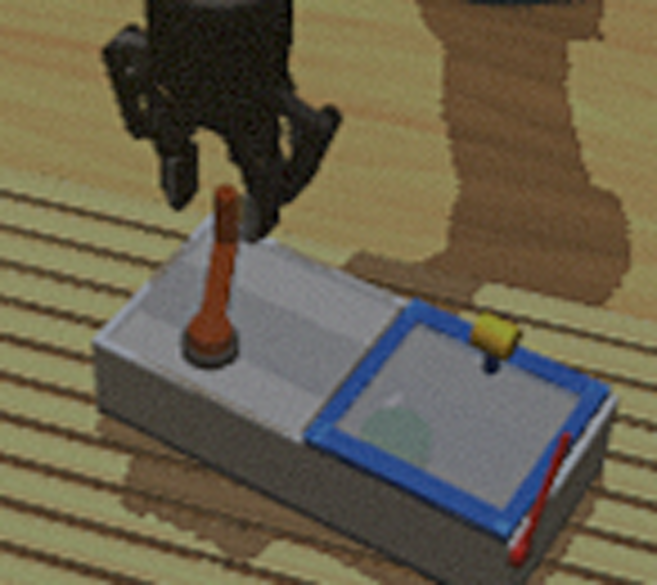

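The lever is back at rest, the tablet is in the tray at (398,435), and the lid is shut. Next I'll rise and move over the grip.

apply_moves(
  motion=[
    [0.5,0,0,-0.015,0],
    [0.5,0,0,-0.035,0],
    [0.5,0,0,-0.05,0],
    [0.65,0,0.015,-0.055,0],
    [0.65,0,0.04,-0.055,0],
    [0.65,0.001,0.07,-0.055,0],
    [0.65,0.001,0.1,-0.055,0],
    [0.65,0.002,0.13,-0.055,0],
    [0.65,0.002,0.15,-0.055,0],
    [0.65,0.002,0.163,-0.055,0],
    [0.65,0.002,0.1685,-0.055,0],
    [0.65,0.002,0.1685,-0.055,0],
  ],
)

```text
t: 7.4
eef_pos: [0.5418, 0.1155, 0.2001]
ee_rot: [-3.141, -0.0, 2.906]
force: [0.2, -1.2, -0.5]
finger_gap: 0.0556
gripper_force: 0.0
```

```bash
python3 - <<'E'
from h import *
a=imaging.capture("scene");go([.5415,.1148,.131])
for z in(.131,):print(proj("scene",[.5415,.1148,.139]))
c=cv2.resize(a[110:240,200:346],(657,585),interpolation=2)
cv2.imwrite("pics/p6.png",c[:,:,::-1])
E
```

```text
t 7.45 pos [0.5416 0.1137 0.2001] rpy [-3.141 -0.     2.904] gap 0.0555 F [0.39 0.07 0.6 ] gf 0.0
y dir deg 76.4 want 76.2; shift [0.0004 0.0011 0.0691]
[309.88874865 185.23789432]
```

View pics/p6.png

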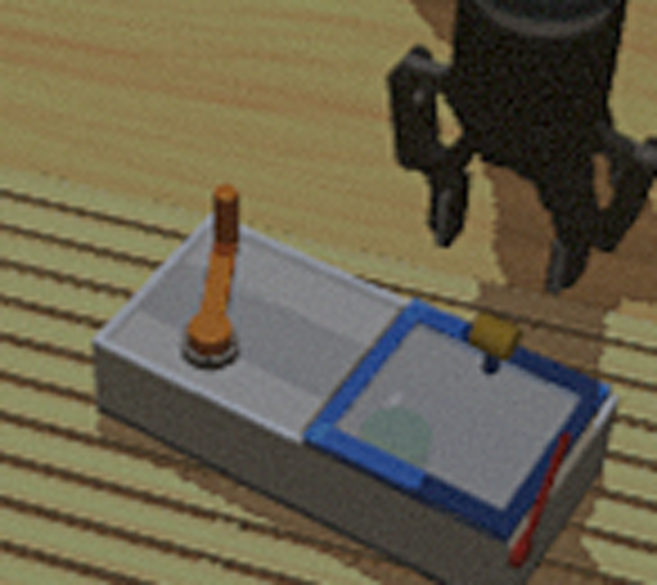

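The fingers (445,240) and (565,285) straddle the grip at (495,335). I'll descend and pinch it.

apply_moves(
  motion=[
    [0.65,0,0.001,0.015,0],
    [0.65,0,0.001,0.032,0],
    [0.65,0,0.001,0.048,0],
    [0.65,0,0.001,0.06,0],
    [0.65,0,0.001,0.068,0],
    [0.65,0,0.001,0.069,0],
    [0.2,0,0.001,0.069,0],
    [0,0,0.001,0.069,0],
    [0,0,0.001,0.069,0],
    [0,0,0.001,0.069,0],
    [0,0,0.001,0.069,0],
    [0,0,0.001,0.069,0],
  ],
  force=30,
)

```text
t: 8.45
eef_pos: [0.5432, 0.1172, 0.1324]
ee_rot: [3.138, 0.002, 2.905]
force: [0.8, 3.9, 0.4]
finger_gap: 0.0219
gripper_force: 33.8
```

```bash
python3 - <<'E'
from h import *
a=imaging.capture("scene");go([.5415,.1148,.131])
c=cv2.resize(a[110:240,200:346],(657,585),interpolation=2)
cv2.imwrite("pics/p7.png",c[:,:,::-1])
E
```

```text
t 8.5 pos [0.5432 0.1173 0.1323] rpy [3.138e+00 2.000e-03 2.905e+00] gap 0.0211 F [1.55 4.85 1.77] gf 33.82
y dir deg 76.4 want 76.2; shift [ 0.0011 -0.0028  0.0013]
```

View pics/p7.png

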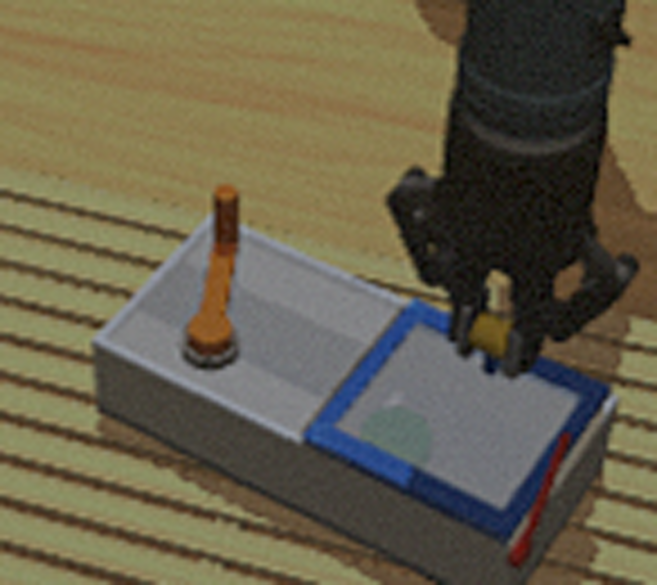

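The grip is pinched (barrel at (492,333), gap 22 mm). I'll lift it along the arc.

apply_moves(
  motion=[
    [0,-0.001,0.001,-0.004,0],
    [0,-0.003,0.002,-0.008,0],
    [0,-0.005,0.002,-0.012,0],
    [0,-0.007,0.002,-0.016,0],
    [0,-0.009,0.002,-0.02,0],
    [0,-0.0115,0.002,-0.0235,0],
    [0,-0.014,0.002,-0.027,0],
    [0,-0.0165,0.002,-0.0305,0],
    [0,-0.0195,0.002,-0.034,0],
    [0,-0.0225,0.002,-0.037,0],
    [0,-0.0255,0.002,-0.04,0],
    [0,-0.0285,0.002,-0.043,0],
  ],
)

```text
t: 9.5
eef_pos: [0.5691, 0.1108, 0.1743]
ee_rot: [-3.141, -0.003, 2.904]
force: [-1.7, 3.7, -2.6]
finger_gap: 0.0211
gripper_force: 31.8
```

apply_moves(
  motion=[
    [0,-0.0035,0,-0.003,0],
    [0,-0.007,0,-0.0055,0],
    [0,-0.0105,0,-0.008,0],
    [0,-0.014,0,-0.0105,0],
    [0,-0.018,0,-0.0125,0],
    [0,-0.022,0,-0.0145,0],
    [0,-0.026,0,-0.0165,0],
    [0,-0.03,0,-0.018,0],
    [0,-0.034,0,-0.0195,0],
    [0,-0.038,0,-0.021,0],
    [0,-0.042,0,-0.022,0],
    [0,-0.0465,0,-0.023,0],
  ],
)

```text
t: 10.5
eef_pos: [0.6157, 0.0993, 0.198]
ee_rot: [-3.141, -0.0, 2.904]
force: [-4.2, 2.8, 1.2]
finger_gap: 0.0215
gripper_force: 31.7
```

```bash
python3 - <<'E'
from h import *
a=imaging.capture("scene");b=imaging.capture("top");go([.5432+.073,.1173-.0177,.1985])
c=cv2.vconcat([cv2.resize(a[110:240,200:346],(438,390),interpolation=2),cv2.resize(b[155:225,185:331],(438,210),interpolation=2)])
cv2.imwrite("pics/p8.png",c[:,:,::-1])
E
```

```text
t 10.6 pos [0.6166 0.0991 0.1982] rpy [-3.142e+00  2.000e-03  2.903e+00] gap 0.0215 F [-3.07  2.15  3.33] gf 31.76
y dir deg 76.3 want 76.2; shift [ 0.0005  0.0004 -0.0003]
```

View pics/p8.png

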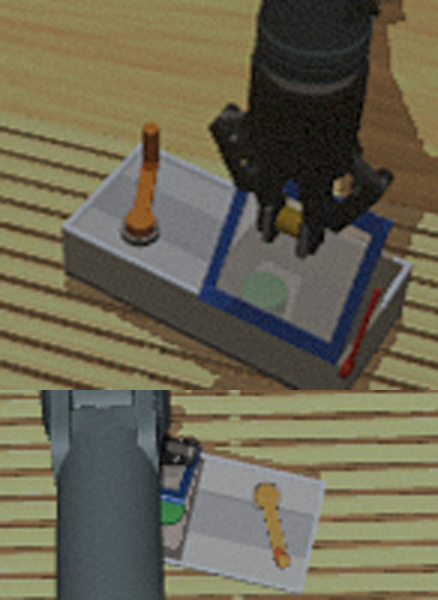

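The lid is open with its rim edge, (335,360) to (390,222), almost parallel to the red arm, (345,372) to (378,292). The lever is at rest and the tablet is in the tray. I'll run a quick numerical check of the angle.

```bash
python3 - <<'E'
from h import *
x=np.array([.971,-.238,0]);y=np.array([.238,.971,0]);z=np.array([0,0,1])
H=np.array([.576,.1057,.108])+59*x/1e3
for d in(50,55,60,65,70):
    t=np.radians(d);p=H+.118*(-np.cos(t)*x+np.sin(t)*z)+.006*(np.sin(t)*x+np.cos(t)*z)
    print(d,proj("scene",p+.06*y).round(1),proj("scene",p-.06*y).round(1),proj("top",p-.06*y).round(1))
print("seen",390/3+200,222/3+110,"|",240/3+200,190/3+110,"|",200/3+185,(455-390)/3+155); go([0,0,0])
E
```

```text
50 [331.8 183.3] [284.3 162.5] [245.6 195.6]
55 [330.5 183.9] [282.6 162.9] [246.1 192.6]
60 [329.  184.9] [280.7 163.6] [246.8 189.5]
65 [327.3 186.3] [278.7 164.8] [247.4 186.3]
70 [325.5 188.1] [276.6 166.3] [248.1 182.9]
seen 330.0 184.0 | 280.0 173.33333333333334 | 251.66666666666669 176.66666666666666
t 10.6 pos [0.6166 0.0991 0.1982] rpy [-3.142e+00  2.000e-03  2.903e+00] gap 0.0215 F [-3.07  2.15  3.33] gf 31.76
y dir deg 76.3 want 76.2; shift [ 0.5762 -0.2418  0.1971]
```

The scene corner and the top view's lower rim edge (y≈192) both give 57–60°. I'll let it settle, then hand in.

apply_moves(
  motion=[
    [0,-0.001,0,0,0],
    [0,-0.001,0,0,0],
    [0,-0.001,0,0,0],
    [0,-0.001,0,0,0],
    [0,-0.001,0,0,0],
    [0,-0.001,0,0,0],
  ],
)

```text
t: 11.1
eef_pos: [0.6167, 0.0991, 0.1982]
ee_rot: [3.142, 0.001, 2.904]
force: [-3.9, 1.4, 5.4]
finger_gap: 0.0211
gripper_force: 32.1
```

```bash
python3 -c "
from plant import env
print(env.hand_in())"
```

```text
the job is handed in; nothing more can be done
None
```

I handed the job in at 11.1 s with the gripper still holding the lid at about 57–60° by the camera check; the tablet is in the tray, the lever is back at rest, and the hand-in gave no verdict.

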